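Assemble the cookie embossing roller and press its snap cap home

ROBOT

A 7-joint arm with a two-finger parallel gripper is mounted at the origin on the work surface; the furniture and walls round the work are solid. World frame = base frame: x ahead of the robot, y to its left, z up, the work surface at z = 0. Lengths are in m, angles in rad, forces in N, time in s.
With the tool pointing down it reaches from about 0.375 to 0.925 m from the base axis. Payload 3.1 kg.
Tool frame: the origin (TCP) lies between the finger pads; the fingertips stand 19 mm ahead of it and the grasp point (between the pads) is the TCP; z points along the fingers, y is the line along which they close (so a half turn about z gives the same grasp; the last joint's range is limited). The gripper opens to 85 mm and grips with 20 to 120 N. Pads are 22 mm wide; open, the fingers measure 114 mm over their backs; the gripper's body (76 mm by 85 mm) begins 54 mm behind the grasp point. The pads swing forward as they close: fully open they stand 13 mm farther back than shut.
Start: joints at [1.045, 0.383, 0.044, 1.598, -0.018, 1.161, -0.05], TCP at [0.27, -0.591, 0.25] pointing down, gripper open.
Joint ranges: [-2.61, 2.61], [-0.41, 2.15], [-1.48, 1.57], [0, 2.5], [-1.57, 4.71], [0.05, 1.97], [-2.85, 2.85]. Speed limits (rad/s): [2.79, 2.79, 3.14, 3.14, 3.14, 3.14, 3.14].

INTERFACE

Orientations are given as a unit quaternion [x, y, z, w].
In Python, from bench import move_ptp, movel, move_j, move_gripper, pause, inverse_kinematics, read_camera, camera_params, MotionError, sign_off, look_for, tip_of, read_time_s, read_qpos, read_joint_vel, read_effort, read_eef_pos, read_tcp_rot, read_ft_force, read_ft_torque, read_finger_gap, read_grasp_force gives the robot as it stands. Calls block until the motion is done:
- move_ptp(position, orientation): joint-space move of the TCP to a pose.
- movel(position, orientation=None, speed=0.15): straight line of the TCP; orientation=None keeps the orientation; speed is the mean speed in m/s.
- move_j(angles): joint-space move.
- move_gripper(opening, effort=None): finger opening in m; effort is the grip in N (None keeps the last); returns when the fingers have stopped.
- pause(seconds).
- inverse_kinematics(position, orientation): joint angles nearest the present ones, or None.
- read_camera(name): name is "scene" or "top" or "wrist"; returns the picture (384x512x3 uint8, red, green, blue); there is no depth.
- camera_params(name): a dict with "K" (3x3 intrinsics, pixels), "camera_from_world" (4x4, takes a point from world to camera coordinates). Camera axes: x right, y down, z forward; pixel columns grow to the right and rows downward; lengths in m; the calibration is good to about 2 mm. A picture is of the moment at which its call begins: read the wrist's pose just before it. camera_params takes no time and is no camera call; for the wrist camera it gives the pose at the moment of the call.
A pose or a line that the arm cannot do raises MotionError and nothing moves.
- sign_off(): hands the job in; it is judged then, once.
Trained networks look in the newest picture that a camera, given by its name, has taken for a name from the list of things; names that differ only in an ending like _2 or _b are one class to them, and where a whole thing is asked for, a point or a joint stands for the part that bears it (a point fixed in the world has none). Each returns a list of dicts, best first, with "confidence" (0 to 1); they miss things now and then, are a little off and sometimes report something else, mostly with a low value. They report only what shows in the picture. A call takes as long as a camera call. They do not tell look-alikes from the thing itself.
- look_for(camera, name): "at" ([column, row] in pixels, amid what is visible of it).
- tip_of(camera, name): "at" ([column, row] in pixels: a listed point, or the origin of a listed thing).
Readings, each from a call of its own:
- read_time_s(): time.
- read_qpos(): joint angles.
- read_joint_vel(): joint speeds.
- read_effort(): joint torques, N m.
- read_eef_pos(): TCP position.
- read_tcp_rot(): TCP orientation.
- read_ft_force(): force on the tool from outside, world axes, zero at the start.
- read_ft_torque(): the same for the moment, N m.
- read_finger_gap(): finger opening in m.
- read_grasp_force(): force on a finger pad.
Only numpy, scipy, OpenCV 4.12 (cv2) and the standard library are available. Lean on these libraries where they do the work, as an engineer would, in place of code of your own. Each camera call takes 0.05 s, during which the arm holds its last target. There are 200 camera calls.

TASK

Put the cookie embossing roller together: slide the wooden roller over the upright steel axle until it rests on the collar, then press the blue snap cap onto the stud at the top of the axle until it clicks and sits fully home. Keep your grip on the cap and keep pressing it down firmly after the click; finish like that, still holding and pressing. Do not knock the mug, the spice jar or the tape cutter about.

Things in the scene. Friction and masses are not known exactly. Their poses are not given: they have to be found in the camera images.
- stand: Fixed dark steel foot plate 100 x 86 x 12 mm with an upright steel axle at its centre. Origin: centre of its underside, z up. A collar, 34 mm across, ends at 24 mm height; the axle, 20 mm across, runs on up to a flat shoulder at 73 mm; on that stands the stud, 14 mm across up to 87 mm, tapering to 7 mm at its tip at 92 mm.
- axle_seat (a point): Point on the axle's centre line at the top of the collar, 24 mm above the table: the roller's underside rests here. z up.
- cap_seat (a point): Point on the axle's centre line at the shoulder, 73 mm above the table: the cap's underside rests here, on a hard stop, when fully home. z up. Four round brass spring catches (together like a small brass knob) 10.5 mm above it stand out of the stud to 21 mm across and give way inwards.
- roller: Loose roller of light wood with raised dots, standing upright: a tube 52 mm across, 47 mm high, with a 26 mm bore right through, about 0.12 kg. Origin: centre of its underside, z along its axis, up. When seated its top lies 2 mm below the shoulder and the stud rises 21 mm above it, so grip it across the outside near its top.
- cap: Loose blue snap cap, closed side up: ribbed cylinder 36 mm across, 30 mm high, about 0.03 kg. Origin: centre of its underside, z up. Mouth 17 mm across, 4 mm deep, then 23 mm up to 21 mm. Its underside meets the catches 15 mm above the shoulder; the push rises to 8 to 14 N and falls away (the click) 12 to 8 mm above it; then the catches pull the cap down; push on to the shoulder.
- mug: Orange mug, 81 mm across without its handle, 101 mm high, standing at the back. Origin: near the centre of its underside. Bystander.
- spice_jar: Spice jar with a red lid, 45 mm across, 106 mm high, standing at the back. Origin: centre of its underside. Bystander.
- tape_cutter: Yellow and black bench tape cutter, 205 x 62 x 92 mm, at the back. Origin: centre of its underside. Bystander.
Things that resemble listed ones, but are neither listed nor needed, are in the scene too. Of the things that look like the cap, the smallest one is meant.

How it is judged:
On the way, in this order (a step that is already met when the one before it is completed fails the run):
1. the roller is down over the axle, on the collar (horizontal distance between roller and axle_seat below 0.005 m and z of roller in the frame of axle_seat below 0.004 m and angle between roller's own z axis and vertical below 0.1 rad), for 0.2 s.
2. the cap has clicked past the catches and is down on the shoulder (all of step 1 and horizontal distance between cap and cap_seat below 0.0035 m and z of cap in the frame of cap_seat below 0.0016 m and angle between cap's own z axis and vertical below 0.1 rad), for 0.2 s.
At the end, for the whole second after the job is handed in: The roller stands upright on the collar (within 4 mm of height, 5 mm sideways); the cap is clicked home (underside within 1.6 mm of the shoulder, 3.5 mm sideways, upright); the gripper still holds the cap and presses it onto the stand with more than 3 N, through the last second, at rest (all of step 2 and contact force between cap and stand above 3 N and contact force between the fingers and cap above 2 N and linear speed of cap below 0.02 m/s); the arm keeps its last pose, push and grip.
It fails at once if the tape cutter is knocked (moved more than 30 mm or tipped) (distance of tape_cutter from where it was at the start of the episode above 0.03 m or angle between tape_cutter's own z axis and vertical above 0.3 rad).
It fails at once if the mug is knocked (moved more than 30 mm or tipped) (distance of mug from where it was at the start of the episode above 0.03 m or angle between mug's own z axis and vertical above 0.3 rad).
It fails at once if the spice jar is knocked (moved more than 30 mm or tipped) (distance of spice_jar from where it was at the start of the episode above 0.03 m or angle between spice_jar's own z axis and vertical above 0.3 rad).
It also fails if it takes over 58 s, if anything falls off the work surface, if the arm or the gripper's body presses on something with over 40 N, if the wrist force passes 120 N, or if a joint passes its speed limit or range.

## Working session

There is one attempt and no reset: what is moved stays moved. The work goes in short steps, each a Python script; the robot and the scene stay as the last script left them, time stands still between calls to the robot, and variables do not carry over. Pictures are saved under pics/ and viewed, at most 10 in all, crops included, and the job is handed in when it is done.

```bash
mkdir -p pics
python3 - <<'E'
from bench import *
import cv2,numpy as np
for c in ("scene","top"):
    im=read_camera(c); cv2.imwrite(f"pics/{c}0.png",im[:,:,::-1])
    p=camera_params(c); print(c,p["K"],p["camera_from_world"])
    for n in ("stand","axle_seat","cap_seat","roller","cap"):
        print(n,"look",[(np.round(d["at"]),round(d["confidence"],2)) for d in look_for(c,n)],"tip",[(np.round(d["at"],1),round(d["confidence"],2)) for d in tip_of(c,n)])
print(read_time_s(),read_tcp_rot(),read_ft_force())
E
```

```text
scene [[371.46665682   0.         262.81087019]
 [  0.         371.46665682 195.25908242]
 [  0.           0.           1.        ]] [[-0.7633653  -0.64584002 -0.01280998  0.52960056]
 [-0.47517123  0.57485229 -0.66615099  0.22870909]
 [ 0.43759082 -0.50242962 -0.74570689  0.77867459]
 [ 0.          0.          0.          1.        ]]
stand look [(array([279., 204.]), 0.56)] tip [(array([276.8, 206.3]), 0.81), (array([281. , 198.5]), 0.43)]
axle_seat look [(array([281., 206.]), 0.94), (array([268., 142.]), 0.16)] tip [(array([277.8, 200.2]), 0.84)]
cap_seat look [(array([283., 203.]), 0.94)] tip [(array([278.7, 185.2]), 0.77), (array([215.9, 206.1]), 0.24)]
roller look [(array([311., 170.]), 0.66)] tip [(array([316. , 177.7]), 0.88)]
cap look [(array([240., 263.]), 0.74), (array([204., 279.]), 0.74), (array([247., 307.]), 0.65)] tip [(array([204.5, 282.3]), 0.77), (array([246.5, 309.5]), 0.69)]
top [[482.4307567    0.         256.08191445]
 [  0.         482.4307567  187.62240705]
 [  0.           0.           1.        ]] [[-0.01206361 -0.99924618 -0.03689902  0.19229522]
 [-0.99055707  0.01698243 -0.13604514  0.56770863]
 [ 0.13656922  0.03490939 -0.99001524  0.99025502]
 [ 0.          0.          0.          1.        ]]
stand look [(array([296., 198.]), 0.86)] tip [(array([295.7, 198.3]), 0.64)]
axle_seat look [(array([296., 200.]), 0.62)] tip [(array([292.9, 201.2]), 0.6)]
cap_seat look [(array([297., 197.]), 0.69)] tip [(array([298.7, 194.7]), 0.62)]
roller look [(array([361., 196.]), 0.58)] tip [(array([355.6, 200.9]), 0.75)]
cap look [(array([163., 206.]), 0.79), (array([174., 254.]), 0.72), (array([203., 223.]), 0.68)] tip [(array([206. , 222.3]), 0.68), (array([162.4, 209.7]), 0.66), (array([174.4, 255.1]), 0.51)]
1.1 [9.77211478e-01 2.12268053e-01 2.90312733e-05 2.00866692e-05] [-0.4251468  -0.29277516  0.43297732]
```

View pics/scene0.png

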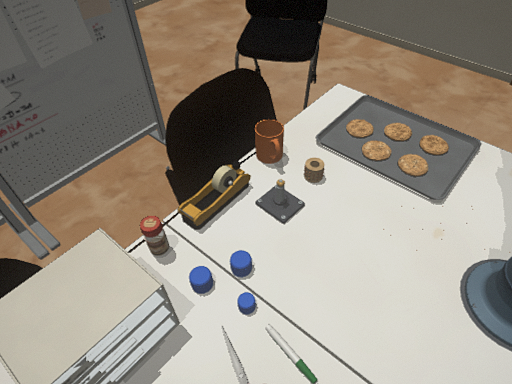

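View pics/top0.png

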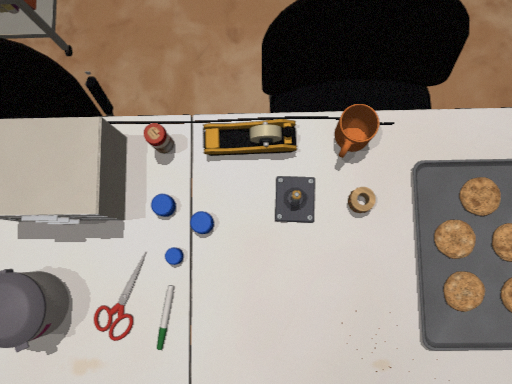

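The scene shows the stand at (280,203), the roller at (314,170) and three blue caps, the smallest at (247,303). In the top view these are at (296,199), (362,200) and (174,256). Next I'll triangulate them and check against the known heights.

```bash
cat > h.py <<'E'
from bench import *
import cv2,numpy as np
from scipy.spatial.transform import Rotation as R
def ray(p,uv):
    T=p["camera_from_world"];d=T[:3,:3].T@np.linalg.solve(p["K"],[*uv,1]);return -T[:3,:3].T@T[:3,3],d
def onz(p,uv,z):
    c,d=ray(p,uv);return c+d*(z-c[2])/d[2]
def tri(pa,a,pb,b):
    c1,d1=ray(pa,a);c2,d2=ray(pb,b);s=np.linalg.lstsq(np.c_[d1,-d2],c2-c1,rcond=None)[0]
    x,y=c1+s[0]*d1,c2+s[1]*d2;return (x+y)/2,np.linalg.norm(x-y)
def proj(p,X):
    q=p["K"]@(p["camera_from_world"]@[*X,1])[:3];return q[:2]/q[2]
def down(yaw): # tool z down, tool y axis at angle yaw+90deg
    return (R.from_euler('z',yaw)*R.from_euler('x',np.pi)).as_quat()
E
python3 - <<'E'
from h import *
np.set_printoptions(precision=4,suppress=True)
s,t=camera_params("scene"),camera_params("top")
for n,a,b in (("stand tip",(276.8,206.3),(295.7,198.3)),("axle",(277.8,200.2),(292.9,201.2)),("capseat",(278.7,185.2),(298.7,194.7)),("roller",(316,177.7),(355.6,200.9)),("cap",(246.5,309.5),(174.4,255.1))):
    print(n,*tri(s,a,t,b))
print("top-ring roller",onz(t,(362,200),.03),"cap",onz(t,(174,256),.02), "stand plate", onz(t,(295.5,199.5),.012))
print("mug",onz(t,(357,128),.1),"tape",onz(t,(250,135),.08),"jar",onz(t,(155,133),.1))
w=camera_params("wrist");T=np.eye(4);T[:3,:3]=R.from_quat(read_tcp_rot()).as_matrix();T[:3,3]=read_eef_pos()
print("K",w["K"]);print(w["camera_from_world"]@T)
print(R.from_quat(read_tcp_rot()).as_matrix(), read_finger_gap())
E
```

```text
stand tip [ 0.5558  0.0997 -0.0117] 0.008414473698786557
axle [0.5457 0.1081 0.0275] 0.009781981639585187
capseat [0.5539 0.0969 0.0686] 0.007925903766959239
roller [ 0.5379 -0.0357  0.0031] 0.010885489619792136
cap [ 0.4288  0.3683 -0.0079] 0.0017810275724944866
top-ring roller [ 0.5415 -0.0422  0.03  ] cap [0.4276 0.3639 0.02  ] stand plate [0.5469 0.099  0.012 ]
mug [ 0.6817 -0.0254  0.1   ] tape [0.6767 0.1941 0.08  ] jar [0.6801 0.3897 0.1   ]
K [[289.0466   0.     255.193 ]
 [  0.     289.0466 186.1966]
 [  0.       0.       1.    ]]
[[ 0.001   1.     -0.0002  0.0009]
 [-0.9451  0.0009 -0.3267  0.0382]
 [-0.3267  0.0005  0.9451  0.1455]
 [ 0.      0.      0.      1.    ]]
[[ 0.9099  0.4149  0.0001]
 [ 0.4149 -0.9099 -0.    ]
 [ 0.      0.0001 -1.    ]] 0.08542231169920811
```

Run:
```python
from h import *
np.set_printoptions(precision=4,suppress=True)
q=None
for yaw in (np.pi,0,np.pi/2,-np.pi/2): print(yaw,[inverse_kinematics(p,down(yaw)) for p in ([.541,-.042,.2],[.548,.099,.2],[.428,.366,.2])])
o=down(np.pi) if inverse_kinematics([.541,-.042,.2],down(np.pi)) is not None else down(0)
ims=[]
for n,P in (("roller",[.541,-.042,.17]),("stand",[.548,.099,.2])):
    move_ptp(P,o); pause(.3)
    p=camera_params("wrist"); im=read_camera("wrist").copy(); print(n,read_eef_pos(),read_time_s())
    np.savez(f"{n}.npz",im=im,K=p["K"],T=p["camera_from_world"])
    for f in (look_for,tip_of):print(n,[(d["at"],d["confidence"]) for d in f("wrist",n)])
    if n=="stand": print([(d["at"],d["confidence"]) for m in("axle_seat","cap_seat") for d in tip_of("wrist",m)])
    ims.append(im[:,:,::-1])
cv2.imwrite("pics/w1.png",cv2.resize(np.hstack(ims),(800,300),interpolation=cv2.INTER_AREA))
```

```text
3.141592653589793 [array([ 0.5761,  0.3051, -0.6614,  1.8789,  0.2169,  1.0296,  1.3952]), array([ 0.4458,  0.3785, -0.83  ,  1.8403,  0.3177,  1.0612,  1.0642]), array([ 0.0778,  0.4875, -1.063 ,  1.8194,  0.4728,  1.1172,  0.4194])]
0 [array([ 0.322 ,  0.2593, -0.3642,  1.8903,  0.108 ,  1.0109, -1.6593]), array([ 0.2738,  0.3243, -0.6148,  1.8475,  0.2152,  1.0363, -1.9976]), array([ 0.0326,  0.455 , -0.9956,  1.821 ,  0.4267,  1.0995, -2.6873])]
1.5707963267948966 [array([ 0.4568,  0.2796, -0.5201,  1.8841,  0.1617,  1.0192, -0.1317]), array([ 0.3312,  0.3394, -0.6851,  1.845 ,  0.2463,  1.0431, -0.4511]), array([ 0.177 ,  0.5919, -1.2317,  1.8162,  0.6056,  1.1793, -1.2503])]
-1.5707963267948966 [array([-1.0414,  0.6448,  1.3865,  1.9459, -0.6987,  1.1644, -2.5207]), array([ 0.7179,  0.5805, -1.2381,  1.8308,  0.5973,  1.1723,  2.4224]), array([ 0.1807,  0.5973, -1.239 ,  1.8161,  0.6119,  1.1826,  1.8866])]
roller [ 0.541  -0.0423  0.17  ] 3.6583
roller [([258.6, 185.3], 0.81), ([397.5, 183.0], 0.51), ([467.4, 289.9], 0.33)]
roller [([256.5, 172.9], 0.71)]
stand [0.548  0.0975 0.1996] 4.7417
stand [([259.9, 165.6], 0.66)]
stand [([259.1, 168.0], 0.9)]
[([261.9, 189.5], 0.72), ([263.1, 170.6], 0.36)]
```

View pics/w1.png

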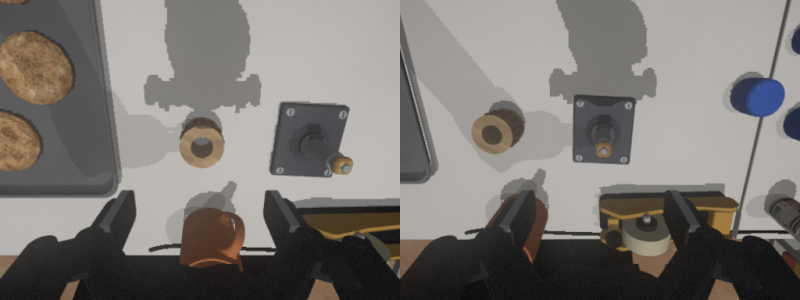

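Roller ring at about (259,188) in the left full-resolution frame, and stud tip at about (260,193) in the right one. Next I'll refine by overlaying the projected model.

```bash
cat >> h.py <<'E'
def circ(p,c,r,z,n=60):
    a=np.linspace(0,2*np.pi,n);return np.array([proj(p,[c[0]+r*np.cos(t),c[1]+r*np.sin(t),z]) for t in a])
def overlay(im,p,circs,box,s,col=(0,255,0)):
    x,y,w,h=box;o=cv2.resize(im[y:y+h,x:x+w,::-1],None,fx=s,fy=s,interpolation=cv2.INTER_CUBIC)
    for c,r,z in circs: cv2.polylines(o,[np.round((circ(p,c,r,z)-[x-.5,y-.5])*s).astype(int)],True,col,1)
    return o
E
python3 - <<'E'
from h import *
out=[]
L=lambda n:(lambda d:(d["im"],{"K":d["K"],"camera_from_world":d["T"]}))(np.load(n+".npz"))
im,p=L("roller"); c=onz(p,(258.6,187.5),.047);print("roller",c)
out.append(overlay(im,p,[(c,.026,.047),(c,.013,.047),(c,.026,0)],(210,140,96,96),4))
im,p=L("stand");c=onz(p,(260,193),.092);print("stand",c)
P=[proj(p,[c[0]+a*.043,c[1]+b*.05,.012]) for a in(-1,1) for b in(-1,1)]
o=overlay(im,p,[(c,.0035,.092),(c,.0105,.0835),(c,.017,.024)],(212,115,96,96),4)
for a in(-1,1):
  for b in(-1,1):
    for X,Y in((.043,.05),(.05,.043)):
      u=(proj(p,[c[0]+a*X,c[1]+b*Y,.012])-[212,115])*4;cv2.circle(o,tuple(int(v) for v in u),3,(0,0,255) if X<.045 else (255,255,0),1)
out.append(o);cv2.imwrite("pics/o1.png",np.hstack(out))
E
```

```text
roller [ 0.54267772 -0.03874951  0.047     ]
stand [0.54919809 0.10189406 0.092     ]
```

View pics/o1.png

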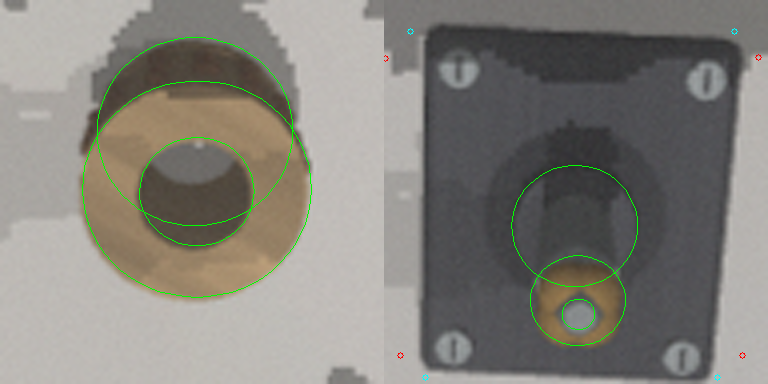

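Run:
```python
from h import *
np.set_printoptions(precision=4,suppress=True)
o=down(np.pi)
move_ptp([.5427,-.0387,.11],o); pause(.3); e=read_eef_pos(); print(e)
cmd=np.array([.5427,-.0387]); cmd=2*cmd-e[:2]
movel([*cmd,.038],speed=.1); pause(.2); print(read_eef_pos())
move_gripper(.045,40); print(read_finger_gap(),read_grasp_force(),read_ft_force())
movel([*cmd,.16],speed=.15); pause(.2)
print(read_finger_gap(),read_eef_pos(),read_ft_force())
S=np.array([.549,.1022])
move_ptp([*S,.16],o); pause(.3); e=read_eef_pos(); print(e,R.from_quat(read_tcp_rot()).as_matrix()[:,2],read_time_s())
cmd=2*S-e[:2]; movel([*cmd,.16],speed=.05); pause(.3);print(read_eef_pos())
p=camera_params("wrist"); im=read_camera("wrist").copy(); np.savez("held.npz",im=im,K=p["K"],T=p["camera_from_world"])
z=read_eef_pos()[2]-.038+.047
cv2.imwrite("pics/h1.png",overlay(im,p,[(S,.026,z),(S,.013,z)],(160,100,200,150),4))
```

```text
[ 0.5437 -0.0367  0.1111]
[ 0.5425 -0.0407  0.0388]
0.051014452724653776 42.329960307106376 [-0.3086  0.2656  3.0272]
0.051294448581838445 [ 0.5409 -0.0406  0.1588] [ 0.178  -0.0125 -0.4346]
[0.5492 0.1004 0.1598] [-0.0003 -0.0007 -1.    ] 9.5167
[0.5488 0.104  0.16  ]
```

View pics/h1.png

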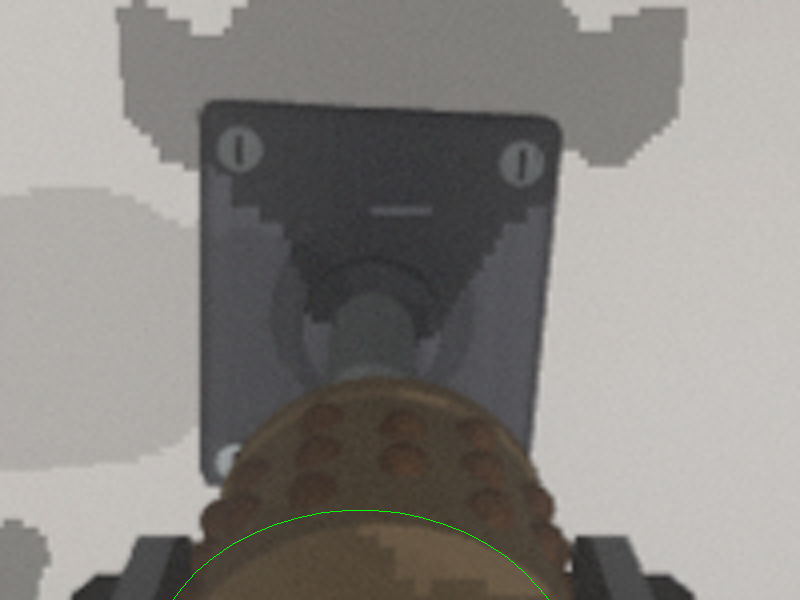

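Run:
```python
from h import *
np.set_printoptions(precision=4,suppress=True)
o=down(np.pi)
print(np.array([read_eef_pos() for _ in range(5)]));pause(.3);print(read_eef_pos(),read_time_s())
S=np.array([.549,.1022])
movel([*S,.16],o,speed=.05)
for i in range(4): pause(.2);print(read_eef_pos())
```

```text
[[0.5488 0.104  0.16  ]
 [0.5488 0.104  0.16  ]
 [0.5488 0.104  0.16  ]
 [0.5488 0.104  0.16  ]
 [0.5488 0.104  0.16  ]]
[0.5488 0.104  0.16  ] 10.4167
[0.549  0.1022 0.16  ]
[0.549  0.1023 0.16  ]
[0.549  0.1022 0.16  ]
[0.549  0.1022 0.16  ]
```

Linear moves end accurately, while the PTP moves just settle late. The roller sits within about 1 mm in the grip, so I'm lowering it in force-checked steps.

Run:
```python
from h import *
np.set_printoptions(precision=4,suppress=True)
X=[.5486,.1022]
f0=read_ft_force()
for z in (.137,.130,.122,.114,.107,.10,.09,.08,.07,.066,.0635,.062,.0605,.059):
    movel([*X,z],speed=.06); f=read_ft_force()-f0; print(z,read_eef_pos(),f)
    if f[2]>8 or np.linalg.norm(f[:2])>10: print("contact");break
print(read_finger_gap(),read_time_s())
p=camera_params("wrist"); im=read_camera("wrist"); cv2.imwrite("pics/h2.png",im[:,:,::-1])
```

```text
0.137 [0.5482 0.1022 0.1364] [-0.6513 -0.6383  1.3152]
0.13 [0.5483 0.1021 0.1296] [-1.3569 -1.2473  0.2408]
0.122 [0.5481 0.102  0.1214] [ 0.3182 -0.5803 -0.0437]
0.114 [0.5481 0.1021 0.1134] [-0.6825 -0.3413 -0.1526]
0.107 [0.5481 0.102  0.1064] [-1.0091 -1.1689  0.2775]
0.1 [0.5481 0.102  0.0994] [-0.5112 -1.5785  0.5687]
0.09 [0.548  0.102  0.0893] [-1.2392 -0.7149  0.3821]
0.08 [0.548  0.102  0.0793] [-0.9518 -1.0966 -0.3714]
0.07 [0.548  0.102  0.0694] [-0.892  -0.7465 -0.4785]
0.066 [0.5484 0.1022 0.0658] [-1.0127 -0.8728  0.5506]
0.0635 [0.5485 0.1022 0.0634] [-0.1918 -1.72    0.7589]
0.062 [0.549  0.1023 0.0626] [-1.1182 -1.9181  5.1388]
0.0605 [0.5491 0.1024 0.0625] [-4.8291 -2.3993 13.9513]
contact
0.0517067117935727 15.3167
```

Run:
```python
from h import *
np.set_printoptions(precision=4,suppress=True)
o=down(np.pi)
movel([.5486,.1022,.0622],speed=.05); move_gripper(.075); movel([.5486,.1022,.20],speed=.2)
pause(.3)
ps=camera_params("wrist"); ims=read_camera("wrist").copy(); S=[.549,.1022]
a=overlay(ims,ps,[(S,.0035,.092),(S,.026,.071),(S,.013,.071)],(205,130,100,100),4)
move_ptp([.43,.34,.2],o); movel([.428,.364,.16],speed=.1); pause(.6)
p=camera_params("wrist"); im=read_camera("wrist").copy(); print(read_eef_pos(),read_time_s())
hsv=cv2.cvtColor(im,cv2.COLOR_RGB2HSV); m=cv2.inRange(hsv,(105,120,50),(130,255,255))
n,l,st,ce=cv2.connectedComponentsWithStats(m)
for i in range(1,n):
    if st[i,4]>300: print(st[i],ce[i],onz(p,ce[i],.028))
np.savez("cap.npz",im=im,K=p["K"],T=p["camera_from_world"])
i=min([i for i in range(1,n) if st[i,4]>300],key=lambda i:np.hypot(*(ce[i]-[256,186])))
c=onz(p,ce[i]+[0,4],.03);print("guess",c)
x,y=(ce[i]-50).astype(int)
cv2.imwrite("pics/c1.png",np.hstack([a,overlay(im,p,[(c,.018,.03),(c,.018,0)],(x,y,100,100),4)]))
cv2.imwrite("pics/c2.png",im[:,:,::-1])
```

```text
[0.428  0.364  0.1601] 19.4667
[239 166  36  35 999] [256.6847 183.0571] [0.4284 0.366  0.028 ]
[ 180  234   39   41 1164] [199.3093 253.9914] [0.505  0.3075 0.028 ]
[ 258  270   45   36 1255] [280.3793 287.6717] [0.5463 0.3917 0.028 ]
guess [0.4317 0.366  0.03  ]
```

View pics/c1.png

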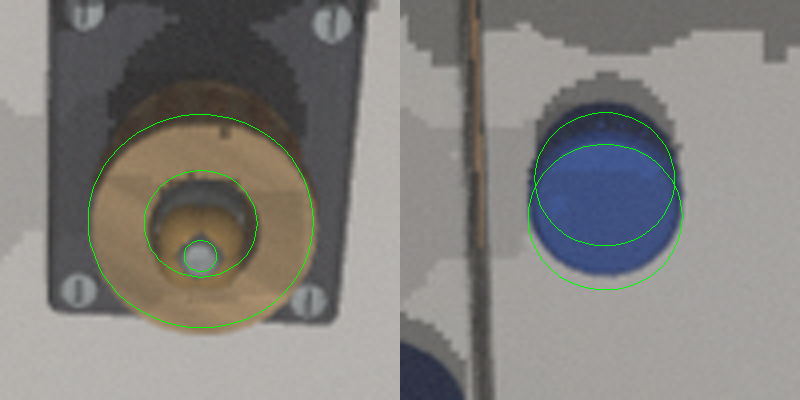

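View pics/c2.png

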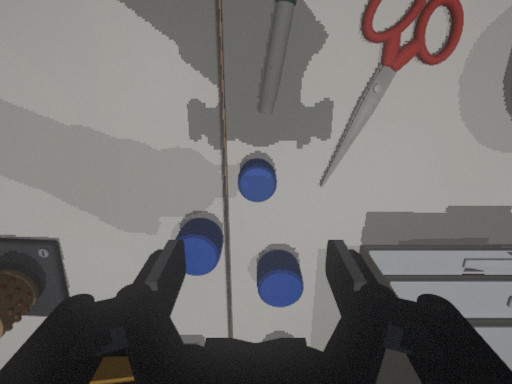

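The roller is seated and the tip overlay matches. The cap fits a 36 mm circle at (0.4283, 0.366), and it is the smallest of the three blue ones.

Run:
```python
from h import *
np.set_printoptions(precision=4,suppress=True)
o=down(np.pi); C=[.4283,.366]
move_gripper(.06); movel([*C,.06],speed=.15); movel([*C,.0225],speed=.06); pause(.4); print(read_eef_pos())
move_gripper(.03,100); g=read_finger_gap(); print(g,read_grasp_force())
movel([*C,.16],speed=.15); print(read_finger_gap(),read_time_s())
S=[.549,.1022]
movel([*S,.16],speed=.2); movel([*S,.135],speed=.1); pause(.4); print(read_eef_pos(),read_finger_gap(),read_time_s())
p=camera_params("wrist"); im=read_camera("wrist").copy()
z=read_eef_pos()[2]-.0225
cv2.imwrite("pics/k1.png",overlay(im,p,[(S,.018,z+.03),(S,.018,z),(S,.026,.071)],(180,110,160,140),5))
```

```text
[0.4285 0.3661 0.0227]
0.033985263672144016 99.48041126132011
0.03417186387492802 23.1833
[0.5493 0.1022 0.1354] 0.03385998888449568 25.5833
```

View pics/k1.png

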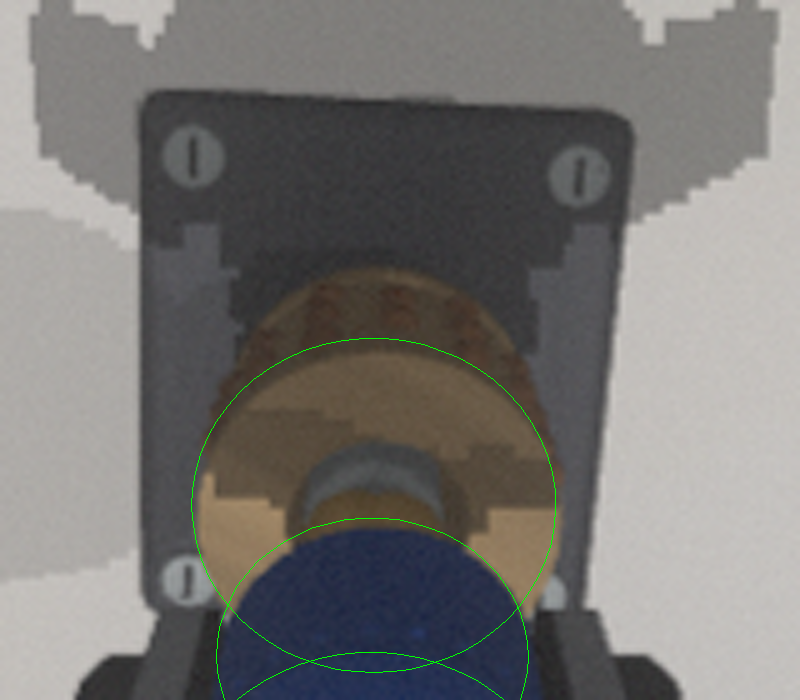

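Cap and roller show the same small offset from the overlay, so relative alignment is good. Now pressing down.

Run:
```python
from h import *
np.set_printoptions(precision=4,suppress=True)
S=[.549,.1022]; f0=read_ft_force()
for z in [.122,.116]+list(np.arange(.112,.088,-.0015)):
    movel([*S,z],speed=.04); pause(.1); f=read_ft_force()-f0; e=read_eef_pos(); print(round(z,4),e,f,round(read_finger_gap(),4))
    if f[2]>45 or np.linalg.norm(f[:2])>15 or (e[2]<.0975 and f[2]>18): print("stop");break
print(read_time_s())
```

```text
0.122 [0.549  0.1023 0.122 ] [-0.8428 -0.0519  1.5947] 0.0339
0.116 [0.549  0.1022 0.1159] [-0.2638 -0.0649  0.1985] 0.0335
0.112 [0.549  0.1022 0.112 ] [0.4569 0.6367 0.6297] 0.0336
0.1105 [0.5493 0.1018 0.1107] [ 0.693  -0.5171  2.3578] 0.0339
0.109 [0.5496 0.1018 0.1099] [-1.8844 -1.7616  6.4646] 0.0339
0.1075 [0.5498 0.102  0.1091] [-2.4701 -1.3331  9.6227] 0.0336
0.106 [0.5496 0.1019 0.1072] [-1.7398 -1.6583  9.2392] 0.0338
0.1045 [0.5493 0.1017 0.1046] [-0.69   -1.7893  3.9772] 0.0335
0.103 [0.5491 0.1018 0.1021] [ 1.9347 -1.2106 -3.9958] 0.0337
0.1015 [0.5488 0.1018 0.1006] [ 4.1206 -2.1498 -9.7467] 0.0338
0.1 [0.5486 0.1019 0.0993] [ 4.1255 -1.5458 -9.8925] 0.0336
0.0985 [0.5486 0.1023 0.0985] [ 1.7429 -1.872  -3.3824] 0.034
0.097 [0.549  0.1029 0.0975] [ 1.0092 -0.699   0.3975] 0.034
0.0955 [0.5493 0.103  0.0961] [-0.9468 -0.7884  4.2589] 0.0335
0.094 [0.5494 0.1031 0.096 ] [-3.4092 -0.4184 12.8642] 0.0339
0.0925 [0.5494 0.1031 0.0959] [-6.6568 -2.4261 21.0467] 0.0338
stop
31.5083
```

Run:
```python
from h import *
pause(.6); print(read_eef_pos(),read_ft_force(),read_grasp_force(),read_finger_gap(),read_time_s()); print(sign_off())
```

```text
[0.54941691 0.10311403 0.09585835] [-6.15454797 -2.01616049 20.61893952] 103.68228178471327 0.03404763612875242 32.1083
the job is handed in; nothing more can be done
None
```

The roller is seated on the collar, and the cap clicked and stopped 0.2 mm from its computed home height. I handed in at 32 s with the gripper still holding the cap (about 104 N) and pressing down at about 21 N; the sign-off gave no pass or fail.

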